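Extend the plate camera's boom to the clip and hold it there

TASK

Set the plate camera for a picture: press the red lock button on the stand's sleeve so that the boom springs out of its lock, then take the boom by its blue knob and draw it out until its pointer stands at the white line of the red clip on the scale. It is pulled back by a spring, so finish while still holding the knob, with the boom steady at the line; leave the clip where it is set and do not disturb the vials and the bottle standing round.

Things in the scene. Friction and masses are not known exactly. Their poses are not given: they have to be found in the camera images.
- boom_stand: Fixed camera stand: grey base 370x130x12 mm (local x -168 to 203, y -75 to 55) with a white spotted plate; a square aluminium sleeve 28 mm wide along local x from -165 to 0, its top 84 mm above the worktop; a white scale bar beside the boom (y -69 to -47, top at 66 mm). Origin on the worktop below the sleeve's mouth; local x is the way the boom slides out, z up. Place and yaw vary.
- button_top (a point): Centre of the top of the red lock button, 25 mm across, on the sleeve (local x -55, y 0), 100 mm above the worktop when up; black collar 34 mm wide round it, rim at 92 mm. Pressed straight down, 7 mm at most. Mind the bar of the hood's sash across the front at world x 0.33 to 0.36, its underside 0.55 m above the worktop: reach in below it, best with the hand leaning back towards the robot.
- lock_button (a joint): Travel of the lock button, m: 0 up, 0.007 fully down. It takes 1.6 N at the start and 4.4 N at the bottom; the boom is freed at 0.0045 and from then keeps the button about that far down.
- boom (a joint): Extension of the boom along the stand's local x, m: 0 locked home, 0.13 end stop. Freed, a spring of 45 N/m pushes it out to rest at about 0.025 (0.018 to 0.031 because of friction); beyond that the spring pulls it back, 0.5 to 5 N. While locked it cannot be drawn out.
- knob_top (a point): Centre of the top of the blue knob, an upright cylinder 22 mm across, 53 mm tall, on the boom's end block (foot 81 mm, top 134 mm above the worktop). At home it stands 35 mm in front of the sleeve's mouth (local x 35, y 0), 90 mm from the button; it moves with the boom. A small grey camera head hangs under the block.
- pointer_tip (a point): Tip of the boom's black pointer, a needle 2 mm wide at local x of the knob's axis, reaching sideways over the inner edge of the scale (local y -53, z 72 mm).
- clip_line (a point): Inner end of the white line across the red clip, 14 mm wide, that sits on the scale (local y -59, z 70 mm). Its x axis is the stand's local x. The pointer is at the line when both have the same local x.
- clip (a joint): Place of the red clip on the scale, m: the boom extension that it marks (0.06 to 0.11), so the pointer is at the line when joint boom equals joint clip. Held by 4 N of friction.
- vial_0: Small amber vial with black cap, 23 mm across, 42 mm high, standing behind the stand; origin under its centre. A bystander.
- vial_1: Small white vial with blue cap, 23 mm across, 46 mm high, standing behind the stand; origin under its centre. A bystander.
- kit_bottle_4: White bottle 37 mm across, 94 mm high, standing at the right edge; origin under its centre. A bystander.

How it is judged:
On the way:
1. the lock button is pressed and the boom has sprung out of its lock (more than 12 mm) (value of joint boom above 0.012 m), for 0.1 s.
At the end, for the whole second after the job is handed in: The boom's pointer is within 4 mm of the clip's line along the scale and still (under 5 mm/s), the fingers hold the boom (contact force over 1 N) at its blue knob (grasp point within 60 mm of the knob's top), and the clip is within 3 mm of where it was set, all through the last second (x of pointer_tip in the frame of clip_line between -0.004 and 0.004 m and velocity of joint boom between -0.005 and 0.005 m/s and contact force between the fingers and boom above 1 N and distance of clip_line from where it was at the start of the episode below 0.003 m and distance between the grasp point and knob_top below 0.06 m); the arm keeps its last pose, push and grip.
It fails at once if the clip is pushed along the scale by more than 5 mm (distance of clip_line from where it was at the start of the episode above 0.005 m).
It fails at once if one of the two vials or the white bottle is moved by more than 20 mm (distance of any of vial_0, vial_1, kit_bottle_4 from where it was at the start of the episode above 0.02 m).
It also fails if it takes over 42 s, if anything falls off the work surface, if the arm or the gripper's body presses on something with over 40 N, if the wrist force passes 120 N, or if a joint passes its speed limit or range.

ROBOT

A 7-joint arm with a two-finger parallel gripper is mounted at the origin on a cart in front of the work surface, level with it; the furniture and walls round the work are solid. World frame = base frame: x ahead of the robot, y to its left, z up, the work surface at z = 0. Lengths are in m, angles in rad, forces in N, time in s.
With the tool pointing down it reaches from about 0.425 to 0.875 m from the base axis. Payload 8.4 kg.
Tool frame: the origin (TCP) lies at the very end of the fingers, on their centre line; the grasp point (between the pads) lies 19 mm behind it; z points along the fingers, y is the line along which they close (so a half turn about z gives the same grasp; the last joint's range is limited). The gripper opens to 85 mm and grips with 20 to 120 N. Pads are 22 mm wide; open, the fingers measure 114 mm over their backs; the gripper's body (76 mm by 85 mm) begins 54 mm behind the grasp point. The pads swing forward as they close: fully open they stand 13 mm farther back than shut.
Start: joints at [-1.405, 0.333, 0.04, 1.465, -0.013, 1.343, -0.059], TCP at [0.17, 0.627, 0.2] pointing down, gripper open.
Joint ranges: [-2.58, 2.58], [-0.38, 2.09], [-1.3, 1.39], [0.25, 2.4], [-1.5, 4.64], [0.08, 2.09], [-2.65, 2.65]. Speed limits (rad/s): [2.22, 2.22, 2.79, 2.79, 3.14, 3.14, 3.14].

INTERFACE

Orientations are given as a rotation vector (axis times angle).
In Python, from bench import robot gives the robot as it stands.
- The arm moves only by the tool move_arm, never from a script. Its argument "targets" is a list of rows, each an object of numbers: "rx", "ry", "rz": the turn, a rotation vector about the world's x, y, z in degrees; "tx", "ty", "tz": the shift along the world's x, y, z in m; "grip": the finger opening in m, from 0 to 0.0854. A call has exactly 8 rows; each row shifts and turns the commanded pose from where the row before left it; what a row does not reach is not made up. A row lasts 1/10 s, in which the tool goes at most 50 mm and 8.59 degrees, less where a joint would pass 70% of its speed; a pose out of reach is approached as far as the arm can. A call is refused whole if a number of a shift passes 0.05 or a number of a turn 8.59, either way. A call with a gripper value outside its range is refused whole. The fingers move at their own pace and stop on an object; "force" is the grip in N (left out, the last holds). Time passes only in rows, so rows that do not move let the fingers close, or fill a call up. It gives the time, the measured TCP pose, the force, the opening and the grip force at its end, in the units of the state.
- robot.get_state(): the state, without advancing time (a new reading comes with each control period).
- robot.read_camera(name): name is "scene" or "side" or "wrist"; returns (picture, depth): 400x640x3 uint8, red, green, blue; 400x640 float32, m along the optical axis (not along the pixel's ray), 0 where there is no reading.
- robot.camera_params(name): a dict with "camera_matrix" (3x3 intrinsics, pixels), "D" ([k1, k2, p1, p2, k3] as OpenCV has them; the pictures are not rectified), "extrinsics" (4x4, takes a point from camera to world coordinates); the wrist camera has in their place "T_tool_cam" (4x4, takes a point from camera to tool coordinates, whose origin is the TCP and whose axes are the flange's). Camera axes: x right, y down, z forward; pixel columns grow to the right and rows downward; lengths in m; the calibration is good to about 2 mm. A picture is of the moment at which its call begins: read the wrist's pose just before it. camera_params takes no time and is no camera call.
- robot.finish_job(): hands the job in; it is judged then, once.
The state is a dict: "time": time; "joint_positions": joint angles; "joint_velocities": joint speeds; "tau": joint torques, N m; "position": TCP position; "orientation": TCP orientation; "wrist_force": force on the tool from outside, world axes, zero at the start; "wrist_torque": the same for the moment, N m; "gripper_width": finger opening in m; "gripper_force": force on a finger pad.
Only numpy, scipy, OpenCV 4.12 (cv2) and the standard library are available. Lean on these libraries where they do the work, as an engineer would, in place of code of your own. Each camera call takes 0.05 s, during which the arm holds its last target. There are 200 camera calls.

## Working session

There is one attempt and no reset: what is moved stays moved. The work goes in short steps, Python scripts to look and compute and a tool call to move; the robot and the scene stay as the last step left them, time stands still between calls to the robot, and variables do not carry over. Pictures are saved under pics/ and viewed, at most 10 in all, crops included, and the job is handed in when it is done.

Besides the shell and the picture viewer there is one more tool, called after ">>>" in YAML: its name, and indented under it one key for each argument. move_arm: Moves the arm, as the interface text tells. Its arguments: {"type":"object","properties":{"targets":{"type":"array"},"force":{"type":"number"}},"required":["targets"]}

```bash
mkdir -p pics; cat > h.py <<'E'
import numpy as np, cv2
from bench import robot
def shot(n,f):
    s=robot.get_state(); im,d=robot.read_camera(n)
    cv2.imwrite(f'pics/{f}.png',im[:,:,::-1]); np.savez(f'pics/{f}.npz',im=im,d=d,p=s['position'],o=np.array(s['orientation']))
    return im,d
def T(n,f=None):
    P=robot.camera_params(n)
    if n!='wrist': return np.array(P['extrinsics'])
    z=np.load(f'pics/{f}.npz'); M=np.eye(4); M[:3,:3]=cv2.Rodrigues(z['o'])[0]; M[:3,3]=z['p']
    return M@np.array(P['T_tool_cam'])
def ray(n,uv,f=None):
    P=robot.camera_params(n)
    q=cv2.undistortPoints(np.array([[uv]],float),np.array(P['camera_matrix']),np.array(P['D']))[0,0]
    M=T(n,f); return M[:3,3],M[:3,:3]@np.array([q[0],q[1],1.])
def atz(n,uv,z,f=None):
    c,r=ray(n,uv,f); return c+r*(z-c[2])/r[2]
def atd(n,uv,f):
    d=np.load(f'pics/{f}.npz')['d']; c,r=ray(n,uv,f); return c+r*d[int(uv[1]),int(uv[0])]
E
python3 - <<'E'
from h import *
shot('scene','s0'); shot('side','d0')
print(robot.get_state())
for n in('scene','side'): print(n,T(n).round(3).tolist())
E
```

```text
{'time': 0.1, 'joint_positions': array([-1.40523392,  0.33383062,  0.0398703 ,  1.46620219, -0.0133948 ,
        1.34330384, -0.05853275]), 'joint_velocities': array([-0.00015375, -0.0021952 ,  0.00013714, -0.00243922,  0.00268372,
        0.00059585, -0.00069073]), 'tau': array([ 4.72825210e-03, -6.60018754e+01,  1.37074683e+00, -4.06476367e+01,
        1.72350928e-02,  8.85834801e-03,  8.26750295e-06]), 'position': array([0.16999713, 0.62688952, 0.19900695]), 'orientation': array([-4.14731157e-01, -3.11400238e+00,  2.31718245e-03]), 'wrist_force': array([-0.22656817,  0.78037468, -0.58796262]), 'wrist_torque': array([ 0.06736386,  0.05366878, -0.00190487]), 'gripper_force': 0.0, 'gripper_width': 0.08529909422677029}
scene [[0.364, -0.674, 0.643, 0.078], [-0.931, -0.251, 0.264, -0.293], [-0.017, -0.695, -0.719, 0.805], [0.0, 0.0, 0.0, 1.0]]
side [[-0.998, -0.027, 0.061, 0.631], [-0.066, 0.488, -0.87, 0.693], [-0.007, -0.872, -0.489, 0.517], [0.0, 0.0, 0.0, 1.0]]
```

View pics/s0.png

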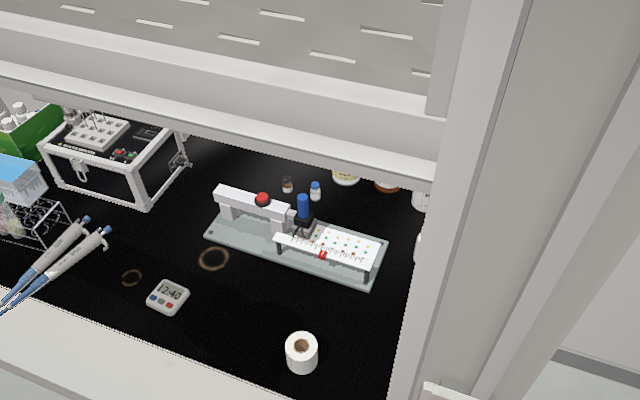

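View pics/d0.png

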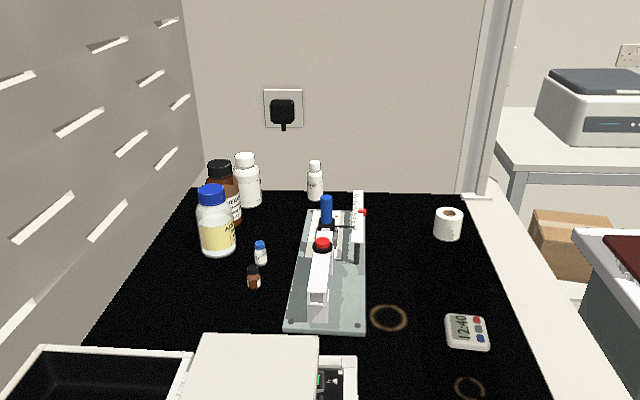

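The scene view shows the red button at about (262,198), the knob top at (303,196) and the clip at (322,255). In the side view they are at (322,243), (326,198) and (362,212). I'll locate them and enlarge the region.

```bash
python3 - <<'E'
from h import *
print('button',atz('scene',(262,197),.1),atz('side',(322,242),.1),atd('scene',(262,197),'s0'),atd('side',(322,241),'d0'))
print('knob',atz('scene',(303,196),.134),atz('side',(326,197),.134))
print('clip',atz('scene',(322,253),.07),atd('scene',(322,254),'s0'))
for n,uv in(('scene',(287,180)),('scene',(315,185)),('side',(254,269)),('side',(260,243))): print(uv,atz(n,uv,.045))
print('bottle',atz('side',(315,163),.094))
a=cv2.imread('pics/s0.png')[170:295,200:400]; b=cv2.imread('pics/d0.png')[180:340,280:380]
a=cv2.resize(a,None,fx=4,fy=4,interpolation=3)
cv2.imwrite('pics/c0.png',a)
E
```

```text
button [0.66866298 0.07180235 0.1       ] [0.67016492 0.07911934 0.1       ] [0.66826479 0.07155655 0.10047549] [0.67034558 0.07618714 0.0999986 ]
knob [ 0.67007735 -0.01835883  0.134     ] [ 0.66858963 -0.01416845  0.134     ]
clip [ 0.60095675 -0.08316959  0.07      ] [ 0.59834598 -0.08418035  0.07058797]
(287, 180) [0.78217602 0.07084086 0.045     ]
(315, 185) [0.78921526 0.00612939 0.045     ]
(254, 269) [0.78638148 0.08640491 0.045     ]
(260, 243) [0.79045857 0.00796799 0.045     ]
bottle [ 0.70663292 -0.25057779  0.094     ]
```

View pics/c0.png

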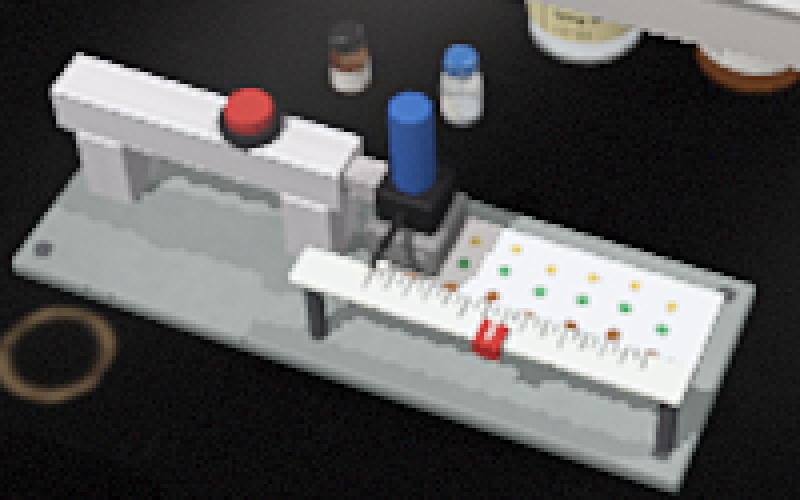

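```bash
python3 - <<'E'
from h import *
P=[]
for n,f in(('scene','s0'),('side','d0')):
    d=np.load(f'pics/{f}.npz')['d']; Q=robot.camera_params(n)
    v,u=np.mgrid[0:400,0:640]; q=cv2.undistortPoints(np.stack([u,v],-1).reshape(-1,1,2).astype(float),np.array(Q['camera_matrix']),np.array(Q['D']))[:,0]
    m=d.ravel()>0; M=T(n); P.append((np.c_[q,np.ones(len(q))]*d.reshape(-1,1))[m]@M[:3,:3].T+M[:3,3])
P=np.vstack(P)
xs=np.arange(.1,.95,.05); ys=np.arange(.7,-.35,-.05)
print('max z(cm) below .5; rows x, cols y'); print('      ',' '.join('%4d'%round(y*100) for y in ys))
for lo,hi in((-1,.5),(.5,1.5)):
  for x in xs:
    r=[]
    for y in ys:
        k=(abs(P[:,0]-x)<.025)&(abs(P[:,1]-y)<.025)&(P[:,2]>lo)&(P[:,2]<hi)
        r.append('%4d'%round((P[k,2].max() if lo<0 else P[k,2].min())*100) if k.sum()>2 else '   .')
    print('%.2f  '%x,' '.join(r))
E
```

```text
max z(cm) below .5; rows x, cols y
         70   65   60   55   50   45   40   35   30   25   20   15   10    5    0   -5  -10  -15  -20  -25  -30
0.10      .    .    .    .    .    .    .    .    .    .    .    .  -10    1    1    1    1    0    .    .    .
0.15      .    .    .    .    .    .    .    .    .    .    .    .    0    0    0    0    0    0    .    .    .
0.20      .    .    .    .    .    .    .    .    .    .    .    .    .    .    .    .    .    .    .    .    .
0.25      .    .    .    .    .    .    1    0    0    0    0    0    0    0    0    0    0    0    0    0    0
0.30      .    .    .    .    .    1    0    0    0    1    0    0    0    0    0    0    0    0    0   43   50
0.35    -71  -71    .    .    1    2    2    1    1    0    0    0    1    1    0    0    0    0    0   33   50
0.40      .    .    .    0    0    3    3    1    0    0    2    2    0    0    1    0    5    5    0    0   43
0.45      .    .    4   12    8    8    3    0    0    0    2    2    0    0    0    0    5    5    0    0   43
0.50      .    4    8   12    8    8    3    3    0    0 
[... 2154 characters left out ...]
  .    .    .    .    .    .
0.65      .    .    .    .    .    .    .    .    .    .    .    .    .    .    .    .    .    .    .    .    .
0.70      .    .    .    .    .    .    .    .    .    .    .    .    .    .    .    .    .    .    .    .    .
0.75      .    .    .    .    .    .    .    .    .    .    .    .    .    .    .    .    .    .    .    .    .
0.80      .    .    .    .    .    .    .    .    .    .    .    .    .    .    .    .    .    .    .    .    .
0.85      .    .    .    .    .    .    .    .    .    .    .    .    .    .    .    .    .    .    .    .    .
0.90      .    .    .    .    .    .    .    .    .    .    .    .    .    .    .    .    .    .    .    .    .
```

>>> move_arm:
  targets:
    - {"rz": 7.6,"grip": 0}
    - {"rz": 7.6,"grip": 0}
    - {"ry": -8,"tx": 0.01,"ty": -0.02}
    - {"ry": -8,"tx": 0.01,"ty": -0.02}
    - {"ry": -8,"tx": 0.01,"ty": -0.02}
    - {"ry": -8,"tx": 0.01,"ty": -0.02}
    - {"ry": -8,"tx": 0.01,"ty": -0.02}
    - {"tx": 0.01,"ty": -0.02}
  force: 40

```text
$.targets[0]: bad value
```

```bash
python3 - <<'E'
from h import *
s=robot.get_state()
for k in('time','joint_positions','position','wrist_force','gripper_width'): print(k,np.round(s[k],4))
print(cv2.Rodrigues(np.array(s['orientation']))[0].round(3))
E
```

```text
time 0.1
joint_positions [-1.4052  0.3338  0.0399  1.4662 -0.0134  1.3433 -0.0585]
position [0.17   0.6269 0.199 ]
wrist_force [-0.2266  0.7804 -0.588 ]
gripper_width 0.0853
[[-0.965  0.262 -0.   ]
 [ 0.262  0.965 -0.001]
 [-0.    -0.001 -1.   ]]
```

>>> move_arm:
  targets:
    - {"rx": 0,"ry": 0,"rz": 7.6,"tx": 0,"ty": 0,"tz": 0,"grip": 0}
    - {"rx": 0,"ry": 0,"rz": 7.6,"tx": 0,"ty": 0,"tz": 0,"grip": 0}
    - {"rx": 0,"ry": -8,"rz": 0,"tx": 0.01,"ty": -0.02,"tz": 0,"grip": 0}
    - {"rx": 0,"ry": -8,"rz": 0,"tx": 0.01,"ty": -0.02,"tz": 0,"grip": 0}
    - {"rx": 0,"ry": -8,"rz": 0,"tx": 0.01,"ty": -0.02,"tz": 0,"grip": 0}
    - {"rx": 0,"ry": -8,"rz": 0,"tx": 0.01,"ty": -0.02,"tz": 0,"grip": 0}
    - {"rx": 0,"ry": -8,"rz": 0,"tx": 0.01,"ty": -0.02,"tz": 0,"grip": 0}
    - {"rx": 0,"ry": 0,"rz": 0,"tx": 0.01,"ty": -0.02,"tz": 0,"grip": 0}
  force: 40

```text
time: 0.9
position: [0.2262, 0.5068, 0.1971]
orientation: [-0.013, 2.439, -0.002]
wrist_force: [-0.6, -0.3, 0.3]
gripper_width: -0.0002
gripper_force: 0.0
```

```bash
cat > st.py <<'E'
from h import *
s=robot.get_state()
for k in('time','joint_positions','position','wrist_force','gripper_width','gripper_force'): print(k,np.round(s[k],4))
print(cv2.Rodrigues(np.array(s['orientation']))[0].round(3))
E
python3 st.py
```

```text
time 0.9
joint_positions [-1.7005  0.1222 -0.015   1.9286  0.7285  1.2963 -0.4146]
position [0.2262 0.5068 0.1971]
wrist_force [-0.5894 -0.2607  0.2651]
gripper_width -0.0002
gripper_force 0.0
[[-0.763 -0.009  0.646]
 [-0.01   1.     0.002]
 [-0.646 -0.005 -0.763]]
```

```bash
cat > fk.py <<'E'
import numpy as np, itertools
from scipy.optimize import least_squares
from scipy.spatial.transform import Rotation as Ro
D=[([-1.40523392,0.33383062,0.0398703,1.46620219,-0.0133948,1.34330384,-0.05853275],[.17,.62689,.19901],[-.414731,-3.114,.00232]),
([-1.7005,.1222,-.015,1.9286,.7285,1.2963,-.4146],[.2262,.5068,.1971],[-.013,2.439,-.002])]
z=lambda a:Ro.from_rotvec([0,0,a]); y=lambda a:Ro.from_rotvec([0,a,0])
def fk(q,s,p):
    b=p[:3]; h,L1,L2,L3,a1,a2,a3=p[3:]
    R=z(s[0]*q[0]+b[0])*y(q[1]); pts=[np.array([0,0,h])]
    pts.append(pts[-1]+R.apply([a1,0,L1])); R=R*z(s[1]*q[2])*y(q[3])
    pts.append(pts[-1]+R.apply([a2,0,L2])); R=R*z(s[2]*q[4]+b[1])*y(q[5])*z(s[3]*q[6]+b[2])
    pts.append(pts[-1]+R.apply([0,0,L3])); return np.array(pts),R
def res(p,s):
    e=[]
    for q,x,o in D:
        P,R=fk(q,s,p); e+=list(P[-1]-x)+list((R.inv()*Ro.from_rotvec(o)).as_rotvec())
    return np.r_[e,.01*p[7:],.01*(p[4]-p[5])]
def fit():
    o=[]
    for s in itertools.product([1,-1],repeat=4):
      for b3 in(0,np.pi):
       for b2 in (0,np.pi):
        r=least_squares(res,[0,b2,b3,.3,.45,.45,.3,0,0,0],args=(s,)); o.append((r.cost,s,r.x))
    return sorted(o,key=lambda t:t[0])
if __name__=='__main__':
    for c,s,x in fit()[:5]: print(c,s,x.round(3)); print(np.abs(res(x,s)[:12]).max())
E
python3 fk.py
```

```text
0.00029533471449798244 (-1, -1, -1, -1) [-0.022 -0.006  1.553  1.866 -0.376  0.782  0.445  0.168  0.65   0.   ]
0.013175883767645724
0.00029533471449829204 (-1, -1, -1, -1) [-0.022 -0.006  1.553  1.866 -0.376  0.782  0.445  0.168  0.65   0.   ]
0.01317588142302592
0.0002953347144989157 (-1, -1, -1, -1) [-0.022 -0.006  1.553  1.866 -0.376  0.782  0.445  0.168  0.65   0.   ]
0.013175877418519416
0.0015743971832130094 (-1, 1, 1, 1) [ 2.942e+00  3.000e-03  4.724e+00 -2.939e+00  1.383e+00 -7.670e-01
  2.920e-01 -7.920e-01 -1.733e+00  0.000e+00]
0.03331236852539161
0.0036848723128286537 (-1, 1, -1, -1) [-0.051 -0.029  1.56  -2.821  2.071  0.009  0.39  -0.371 -1.368  0.   ]
0.042167689150960336
```

>>> move_arm:
  targets:
    - {"rx": 0,"ry": -4,"rz": 0,"tx": 0.01,"ty": -0.01,"tz": 0,"grip": 0}
    - {"rx": 0,"ry": -4,"rz": 0,"tx": 0.01,"ty": -0.01,"tz": 0,"grip": 0}
    - {"rx": 0,"ry": -4,"rz": 0,"tx": 0.01,"ty": -0.02,"tz": 0,"grip": 0}
    - {"rx": 0,"ry": 0,"rz": 0,"tx": 0.02,"ty": -0.02,"tz": 0,"grip": 0}
    - {"rx": 0,"ry": 0,"rz": 0,"tx": 0.02,"ty": -0.02,"tz": 0,"grip": 0}
    - {"rx": 0,"ry": 0,"rz": 0,"tx": 0.02,"ty": -0.02,"tz": 0,"grip": 0}
    - {"rx": 0,"ry": 0,"rz": 0,"tx": 0,"ty": 0,"tz": 0,"grip": 0}
    - {"rx": 0,"ry": 0,"rz": 0,"tx": 0,"ty": 0,"tz": 0,"grip": 0}

```text
time: 1.7
position: [0.3202, 0.407, 0.1998]
orientation: [0.001, 2.234, -0.0]
wrist_force: [0.3, 0.2, 0.8]
gripper_width: 0.0
gripper_force: 0.0
```

```bash
cat >> st.py <<'E'
print([np.round(s[k],4).tolist() for k in('joint_positions','position','orientation')])
E
python3 st.py
```

```text
time 1.7
joint_positions [-1.6784 -0.0123  0.0223  2.2007  0.9674  1.2644 -0.5513]
position [0.3202 0.407  0.1998]
wrist_force [0.3099 0.2464 0.831 ]
gripper_width 0.0
gripper_force 0.0
[[-0.616  0.     0.788]
 [ 0.     1.    -0.   ]
 [-0.788  0.    -0.616]]
[[-1.6784, -0.0123, 0.0223, 2.2007, 0.9674, 1.2644, -0.5513], [0.3202, 0.407, 0.1998], [0.0005, 2.2344, -0.0001]]
```

```bash
cat > fk2.py <<'E'
from fk import *
D.append(([-1.6784,-0.0123,0.0223,2.2007,0.9674,1.2644,-0.5513],[.3202,.407,.1998],[.0005,2.2344,-.0001]))
S=(-1,-1,-1,-1)
# p: 3 angle offsets, h,L1,L2,L3, wrist offset a6
def conv(p): return np.r_[p[:7],0,0,0]
def fk6(q,p):
    P,R=fk(q,S,conv(p)); n=R*z(-(S[3]*q[6]+p[2]))
    P[-1]+=n.apply([p[7],p[8],0]); return P,R
def r6(p):
    e=[]
    for q,x,o in D:
        P,R=fk6(q,p); e+=list(P[-1]-x)+list((R.inv()*Ro.from_rotvec(o)).as_rotvec())
    return np.r_[e,.003*p[7:],.003*(p[4]-p[5])]
def fit6(): return least_squares(r6,[0,0,np.pi/2,.3,.45,.45,.3,0,0]).x
if __name__=='__main__':
    p=fit6(); print(p.round(3)); print(r6(p)[:18].round(4))
    for q,x,o in D: print(fk6(q,p)[0].round(3).tolist())
E
python3 fk2.py
```

```text
[-0.002 -0.     1.57   0.202  0.508  1.104  0.236  0.593 -0.044]
[-0.0002 -0.0009 -0.0023  0.      0.0005 -0.0003 -0.0057  0.0008  0.0024
 -0.0009  0.0001  0.0001  0.004   0.0003 -0.0001 -0.001   0.0004  0.0002]
[[0.0, 0.0, 0.202], [0.028, 0.164, 0.682], [0.249, 1.216, 0.431], [0.17, 0.626, 0.197]]
[[0.0, 0.0, 0.202], [-0.008, 0.061, 0.706], [-0.148, 1.03, 0.197], [0.221, 0.508, 0.199]]
[[0.0, 0.0, 0.202], [0.001, -0.006, 0.71], [-0.075, 0.89, 0.071], [0.324, 0.407, 0.2]]
```

```bash
cat > fk3.py <<'E'
from fk2 import *
# h,L1,a1(at end of link1),a2 (elbow, after q4),L2,a6,L3
PR=np.array([.3,.42,.04,0,.42,.05,.33]); 
def F(q,p):
    h,L1,a1,a2,L2,a6,L3=p; P=[np.array([0,0,h])]
    R=z(-q[0])*y(q[1])*z(-q[2]); P.append(P[-1]+R.apply([a1,0,L1]))
    R=R*y(q[3]); P.append(P[-1]+R.apply([a2,0,L2]))
    R=R*z(-q[4])*y(q[5]); P.append(P[-1]+R.apply([a6,0,L3])); return np.array(P)
def rr(p): return np.r_[np.concatenate([F(q,p)[-1]-x for q,x,o in D]),.005*(p-PR)]
def fit(): return least_squares(rr,PR).x
if __name__=='__main__':
    p=fit(); print(p.round(3)); print(rr(p).round(4))
    for q,x,o in D: print(F(q,p).round(3).tolist())
E
python3 fk3.py
```

```text
[ 1.875 -0.342  0.05   0.646  0.257 -0.615  0.643]
[-0.0235  0.0082  0.0048  0.0026 -0.0086 -0.0133 -0.0023  0.0055  0.0085
  0.0079 -0.0038  0.      0.0032 -0.0008 -0.0033  0.0016]
[[0.0, 0.0, 1.875], [-0.009, -0.065, 1.536], [0.021, 0.034, 0.848], [0.146, 0.635, 0.204]]
[[0.0, 0.0, 1.875], [-0.002, 0.007, 1.53], [0.007, -0.063, 0.838], [0.229, 0.498, 0.184]]
[[0.0, 0.0, 1.875], [-0.005, 0.054, 1.534], [0.009, -0.111, 0.858], [0.318, 0.413, 0.208]]
```

```bash
cat > fk3.py <<'E'
from fk2 import *
# h,L1,L2,L3, a0, c1,c2,c3, a6
PR=np.array([.3,.42,.42,.33,0,0,0,0,0]); W=np.array([.01,.01,.01,.01,.01,.003,.003,.003,.03])
def F(q,p):
    h,L1,L2,L3,a0,c1,c2,c3,a6=p
    R=z(-q[0]); P=[R.apply([a0,0,h])]
    R=R*y(q[1]); P.append(P[-1]+R.apply([0,c1,L1]))
    R=R*z(-q[2])*y(q[3]); P.append(P[-1]+R.apply([0,c2,L2]))
    R=R*z(-q[4])*y(q[5]); P.append(P[-1]+R.apply([a6,c3,L3])); return np.array(P)
def rr(p): return np.r_[np.concatenate([F(q,p)[-1]-x for q,x,o in D]),W*(p-PR)]
def fit(): return least_squares(rr,PR).x
if __name__=='__main__':
    p=fit(); print(p.round(3)); print(rr(p).round(4))
    for q,x,o in D: print(F(q,p).round(3).tolist())
E
python3 fk3.py
```

```text
[ 0.25   0.483  0.495  0.395  0.003 -0.021 -0.024  0.001 -0.006]
[-0.     -0.      0.      0.     -0.     -0.0001 -0.      0.      0.0001
 -0.0005  0.0006  0.0007  0.0007  0.     -0.0001 -0.0001  0.     -0.0002]
[[0.0, 0.002, 0.25], [0.048, 0.155, 0.706], [0.17, 0.622, 0.594], [0.17, 0.627, 0.199]]
[[-0.0, 0.002, 0.25], [0.013, 0.064, 0.729], [-0.026, 0.501, 0.501], [0.226, 0.507, 0.197]]
[[-0.0, 0.003, 0.25], [0.022, -0.001, 0.733], [0.011, 0.403, 0.446], [0.32, 0.407, 0.2]]
```

>>> move_arm:
  targets:
    - {"rx": 0,"ry": 1,"rz": 0,"tx": 0.03,"ty": -0.013,"tz": 0,"grip": 0}
    - {"rx": 0,"ry": 1,"rz": 0,"tx": 0.03,"ty": -0.013,"tz": 0,"grip": 0}
    - {"rx": 0,"ry": 1,"rz": 0,"tx": 0.03,"ty": -0.013,"tz": 0,"grip": 0}
    - {"rx": 0,"ry": 0,"rz": 0,"tx": 0.03,"ty": -0.013,"tz": 0,"grip": 0}
    - {"rx": 0,"ry": 0,"rz": 0,"tx": 0.03,"ty": -0.014,"tz": 0,"grip": 0}
    - {"rx": 0,"ry": 0,"rz": 0,"tx": 0.03,"ty": -0.014,"tz": 0,"grip": 0}
    - {"rx": 0,"ry": 0,"rz": 0,"tx": 0.03,"ty": -0.014,"tz": 0,"grip": 0}
    - {"rx": 0,"ry": 0,"rz": 0,"tx": 0.03,"ty": -0.013,"tz": 0,"grip": 0}

```text
time: 2.5
position: [0.561, 0.301, 0.2002]
orientation: [-0.002, 2.286, 0.001]
wrist_force: [0.6, 0.1, 0.4]
gripper_width: 0.0001
gripper_force: 0.0
```

```bash
cat >> st.py <<'E'
import fk3; print(fk3.F(s['joint_positions'],fk3.fit()).round(3).tolist())
E
python3 st.py
```

```text
time 2.5
joint_positions [-1.3591 -0.0762  0.387   2.2161  1.1291  0.7897 -0.1529]
position [0.561  0.301  0.2002]
wrist_force [0.6392 0.1335 0.3899]
gripper_width 0.0001
gripper_force 0.0
[[-0.656 -0.002  0.755]
 [-0.001  1.     0.001]
 [-0.755 -0.    -0.656]]
[[-1.3591, -0.0762, 0.387, 2.2161, 1.1291, 0.7897, -0.1529], [0.561, 0.301, 0.2002], [-0.002, 2.2859, 0.0009]]
[[0.001, 0.002, 0.25], [0.014, -0.038, 0.731], [0.261, 0.296, 0.462], [0.558, 0.302, 0.201]]
```

>>> move_arm:
  targets:
    - {"rx": 0,"ry": 0,"rz": 0,"tx": 0.0135,"ty": -0.028,"tz": -0.004,"grip": 0}
    - {"rx": 0,"ry": 0,"rz": 0,"tx": 0.0135,"ty": -0.028,"tz": -0.008,"grip": 0}
    - {"rx": 0,"ry": 0,"rz": 0,"tx": 0.0135,"ty": -0.028,"tz": -0.008,"grip": 0}
    - {"rx": 0,"ry": 0,"rz": 0,"tx": 0.0135,"ty": -0.028,"tz": -0.01,"grip": 0}
    - {"rx": 0,"ry": 0,"rz": 0,"tx": 0.0135,"ty": -0.028,"tz": -0.01,"grip": 0}
    - {"rx": 0,"ry": 0,"rz": 0,"tx": 0.0135,"ty": -0.028,"tz": -0.01,"grip": 0}
    - {"rx": 0,"ry": 0,"rz": 0,"tx": 0.0135,"ty": -0.028,"tz": -0.01,"grip": 0}
    - {"rx": 0,"ry": 0,"rz": 0,"tx": 0.0135,"ty": -0.028,"tz": 0,"grip": 0}

```text
time: 3.3
position: [0.6682, 0.0764, 0.1387]
orientation: [-0.003, 2.288, -0.001]
wrist_force: [-0.7, 0.5, 0.6]
gripper_width: -0.0001
gripper_force: 0.0
```

```bash
python3 -c "
from h import *
shot('wrist','w1');shot('side','d1')
a=cv2.imread('pics/w1.png')[:,:];b=cv2.imread('pics/d1.png')[120:340,220:440]
b=cv2.resize(b,(400,400)); c=np.hstack([a,b]);cv2.imwrite('pics/c1.png',cv2.resize(c,(800,308)))"; python3 st.py
```

```text
time 3.4
joint_positions [-1.0397 -0.0374  0.7313  2.3266  1.5419  0.2534 -0.1591]
position [0.6697 0.0724 0.1401]
wrist_force [0.0405 0.1627 0.6403]
gripper_width 0.0001
gripper_force 0.0
[[-0.656  0.005  0.755]
 [ 0.002  1.    -0.005]
 [-0.755 -0.002 -0.656]]
[[-1.0397, -0.0374, 0.7313, 2.3266, 1.5419, 0.2534, -0.1591], [0.6697, 0.0724, 0.1401], [0.0045, 2.2857, -0.0049]]
[[0.001, 0.002, 0.25], [0.011, -0.024, 0.732], [0.367, 0.073, 0.403], [0.664, 0.076, 0.142]]
```

View pics/c1.png

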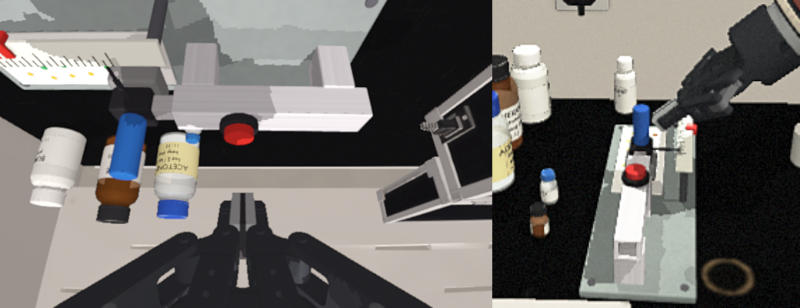

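The wrist view has the fingertips at about (312,254) and the button at (311,170). In the side crop the fingertips hover right of and above the button, so I'll verify numerically.

```bash
cat >> h.py <<'E'
def proj(n,X,f=None):
    P=robot.camera_params(n); M=np.linalg.inv(T(n,f))
    return cv2.projectPoints(np.array(X,float).reshape(-1,1,3),cv2.Rodrigues(M[:3,:3])[0],M[:3,3],np.array(P['camera_matrix']),np.array(P['D']))[0][:,0].round(1)
def blob(f,col,zr=None):
    im=np.load(f'pics/{f}.npz')['im']; h=cv2.cvtColor(im,cv2.COLOR_RGB2HSV)
    lo,hi={'red':((0,150,110),(6,255,255)),'blue':((102,150,60),(118,255,255))}[col]
    m=cv2.inRange(h,np.array(lo),np.array(hi)); n,l,st,c=cv2.connectedComponentsWithStats(m)
    return [(st[i].tolist(),c[i].round(1).tolist()) for i in range(1,n) if st[i,4]>25]
E
python3 - <<'E'
from h import *
z=np.load('pics/w1.npz'); print(z['p'],T('wrist','w1')[:3].round(3).tolist())
print('tcp in side',proj('side',z['p']),'wrist',proj('wrist',z['p'],'w1'))
print('red',blob('w1','red'),'\nblue',blob('w1','blue'))
for n in((311,162),(311,176)): print(n,atd('wrist',n,'w1'))
# point cloud of red button in wrist view
im=z['im'].astype(int);d=z['d']
def cloud(box,colmask):
    v,u=np.nonzero(colmask); k=(u>box[0])&(u<box[2])&(v>box[1])&(v<box[3]); return np.array([atd('wrist',(a,b),'w1') for a,b in zip(u[k],v[k])])
R=cloud((270,140,350,200),(im[...,0]>120)&(im[...,1]<70))
print('button',R.min(0),R.max(0)); t=R[R[:,2]>np.percentile(R[:,2],95)-.003]; print('top',t.mean(0),len(t),(t.min(0)+t.max(0))/2)
B=cloud((120,120,200,250),(im[...,2]>110)&(im[...,0]<70))
print('knob',B.min(0),B.max(0)); 
C=cloud((0,20,40,90),(im[...,0]>150)&(im[...,1]<70)); print('clip',C.min(0),C.max(0))
# sleeve top direction
print('sleeve ends',[atd('wrist',u,'w1').round(4).tolist() for u in((240,130),(270,132),(400,128),(460,127),(470,127))])
E
```

```text
[0.66821875 0.07637073 0.13871402] [[-0.003, 0.376, 0.926, 0.482], [1.0, 0.002, 0.003, 0.075], [-0.001, 0.926, -0.376, 0.19]]
tcp in side [[323.2 221.1]] wrist [[317.  238.4]]
red [([0, 40, 20, 36, 345], [6.1, 59.4]), ([291, 160, 39, 29, 929], [310.3, 174.1])] 
blue [([142, 146, 49, 88, 3057], [166.5, 189.8]), ([242, 174, 19, 12, 199], [250.5, 179.3]), ([205, 260, 40, 24, 823], [224.6, 271.3])]
(311, 162) [0.65862562 0.07264252 0.09290693]
(311, 176) [0.6647722  0.07262863 0.09946612]
button [ 0.48208481  0.04351707 -0.00085048] [0.90680729 0.0946996  0.1896124 ]
top [0.66712286 0.07230585 0.09941048] 614 [0.58226377 0.07226619 0.14330461]Traceback (most recent call last):
  File "<stdin>", line 12, in <module>
  File "<stdin>", line 9, in cloud
  File "h.py", line 19, in atd
    d=np.load(f'pics/{f}.npz')['d']; c,r=ray(n,uv,f); return c+r*d[int(uv[1]),int(uv[0])]
                                         ~~~^^^^^^^^
  File "h.py", line 15, in ray
    M=T(n,f); return M[:3,3],M[:3,:3]@np.array([q[0],q[1],1.])
  File "h.py", line 8, in T
    P=robot.camera_params(n)
ValueError: time passes only in moves, steps and waits
```

>>> move_arm:
  targets:
    - {"rx": 0,"ry": 0,"rz": 0,"tx": 0.006,"ty": 0,"tz": -0.014,"grip": 0}
    - {"rx": 0,"ry": 0,"rz": 0,"tx": 0,"ty": 0,"tz": -0.014,"grip": 0}
    - {"rx": 0,"ry": 0,"rz": 0,"tx": 0,"ty": 0,"tz": -0.002,"grip": 0}
    - {"rx": 0,"ry": 0,"rz": 0,"tx": 0,"ty": 0,"tz": -0.002,"grip": 0}
    - {"rx": 0,"ry": 0,"rz": 0,"tx": 0,"ty": 0,"tz": -0.002,"grip": 0}
    - {"rx": 0,"ry": 0,"rz": 0,"tx": 0,"ty": 0,"tz": -0.001,"grip": 0}
    - {"rx": 0,"ry": 0,"rz": 0,"tx": 0,"ty": 0,"tz": 0,"grip": 0}
    - {"rx": 0,"ry": 0,"rz": 0,"tx": 0,"ty": 0,"tz": 0,"grip": 0}

```text
time: 4.2
position: [0.6743, 0.077, 0.105]
orientation: [-0.001, 2.286, 0.0]
wrist_force: [-0.3, -0.5, -0.4]
gripper_width: -0.0004
gripper_force: 0.0
```

```bash
python3 - <<'E'
import re
s=open('h.py').read().replace("robot.camera_params(n)","CP(n)").replace("def shot","_c={}\ndef CP(n):\n    if n not in _c: _c[n]=robot.camera_params(n)\n    return _c[n]\ndef shot",1).replace("_c[n]=CP(n)","_c[n]=robot.camera_params(n)")
open('h.py','w').write(s)
E
python3 - <<'E'
from h import *
s=robot.get_state(); print(s['position'],s['wrist_force'])
shot('wrist','w2'); print('blue',blob('w2','blue'),'red',blob('w2','red'))
E
```

```text
[0.67428742 0.07697756 0.10499706] [-0.28946416 -0.47585213 -0.44929896]
blue [([123, 192, 55, 96, 3729], [150.6, 240.8]), ([238, 211, 15, 3, 28], [244.8, 211.9]), ([199, 288, 42, 23, 717], [218.1, 297.9])] red [([288, 208, 42, 25, 953], [308.6, 220.5])]
```

>>> move_arm:
  targets:
    - {"rx": 0,"ry": 0,"rz": 0,"tx": 0,"ty": -0.003,"tz": -0.001,"grip": 0}
    - {"rx": 0,"ry": 0,"rz": 0,"tx": 0,"ty": 0,"tz": -0.001,"grip": 0}
    - {"rx": 0,"ry": 0,"rz": 0,"tx": 0,"ty": 0,"tz": -0.001,"grip": 0}
    - {"rx": 0,"ry": 0,"rz": 0,"tx": 0,"ty": 0,"tz": -0.001,"grip": 0}
    - {"rx": 0,"ry": 0,"rz": 0,"tx": 0,"ty": 0,"tz": -0.001,"grip": 0}
    - {"rx": 0,"ry": 0,"rz": 0,"tx": 0,"ty": 0,"tz": -0.001,"grip": 0}
    - {"rx": 0,"ry": 0,"rz": 0,"tx": 0,"ty": 0,"tz": 0,"grip": 0}
    - {"rx": 0,"ry": 0,"rz": 0,"tx": 0,"ty": 0,"tz": 0,"grip": 0}

```text
time: 5.05
position: [0.6741, 0.0733, 0.0988]
orientation: [-0.0, 2.286, -0.0]
wrist_force: [0.4, 0.2, 0.2]
gripper_width: 0.0
gripper_force: 0.0
```

```bash
python3 - <<'E'
from h import *
s=robot.get_state(); print(s['position'],s['wrist_force'])
shot('wrist','w3'); print('blue',blob('w3','blue'),'red',blob('w3','red'))
cv2.imwrite('pics/c3.png',cv2.imread('pics/w3.png'))
E
```

```text
[0.67413105 0.07325898 0.09877111] [0.35653859 0.19085118 0.20817118]
blue [([127, 202, 56, 98, 3819], [155.1, 251.9]), ([202, 294, 42, 22, 540], [217.9, 302.5])] red [([294, 219, 43, 24, 919], [315.0, 230.4])]
```

View pics/c3.png

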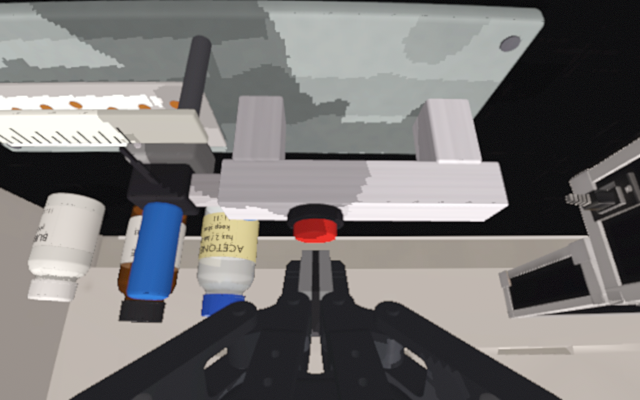

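The button is at (315,230), with the fingertips right beside it at (315,252) and not yet touching. I'll continue down.

>>> move_arm:
  targets:
    - {"rx": 0,"ry": 0,"rz": 0,"tx": 0,"ty": 0,"tz": -0.001,"grip": 0}
    - {"rx": 0,"ry": 0,"rz": 0,"tx": 0,"ty": 0,"tz": -0.001,"grip": 0}
    - {"rx": 0,"ry": 0,"rz": 0,"tx": 0,"ty": 0,"tz": -0.001,"grip": 0}
    - {"rx": 0,"ry": 0,"rz": 0,"tx": 0,"ty": 0,"tz": -0.001,"grip": 0}
    - {"rx": 0,"ry": 0,"rz": 0,"tx": 0,"ty": 0,"tz": -0.001,"grip": 0}
    - {"rx": 0,"ry": 0,"rz": 0,"tx": 0,"ty": 0,"tz": 0,"grip": 0}
    - {"rx": 0,"ry": 0,"rz": 0,"tx": 0,"ty": 0,"tz": 0,"grip": 0}
    - {"rx": 0,"ry": 0,"rz": 0,"tx": 0,"ty": 0,"tz": 0,"grip": 0}

```text
time: 5.9
position: [0.6742, 0.0733, 0.0939]
orientation: [-0.0, 2.286, -0.0]
wrist_force: [-0.3, 0.3, 0.5]
gripper_width: -0.0004
gripper_force: 0.0
```

```bash
python3 - <<'E'
from h import *
s=robot.get_state(); print(s['position'],s['wrist_force'])
shot('wrist','w4'); print('blue',blob('w4','blue'),'red',blob('w4','red'))
E
```

```text
[0.67416736 0.07326681 0.09387003] [-0.28274459  0.27977343  0.50728677]
blue [([125, 210, 56, 100, 3955], [153.4, 261.0]), ([201, 299, 39, 22, 399], [214.4, 306.0])] red [([294, 227, 43, 23, 876], [314.9, 238.4])]
```

```bash
python3 - <<'E'
from h import *
z=np.load('pics/w4.npz'); print(z['p'], proj('wrist',z['p'],'w4'))
for v in range(222,300,5): print(v,z['im'][v,315],z['d'][v,315].round(3),atd('wrist',(315,v),'w4').round(4), atd('wrist',(306,v),'w4').round(4))
c=cv2.resize(cv2.imread('pics/w4.png')[200:300,250:380],None,fx=6,fy=6,interpolation=0); cv2.imwrite('pics/c4.png',c)
E
```

```text
[0.67416736 0.07326681 0.09387003] [[317.  238.4]]
222 [32 29 32] 0.174 [0.6535 0.0721 0.0904] [0.6555 0.0672 0.0898]
227 [125  29  29] 0.176 [0.6568 0.0721 0.0922] [0.6582 0.0671 0.0918]
232 [153  32  29] 0.176 [0.6578 0.0721 0.0947] [0.6593 0.0671 0.0943]
237 [152  29  28] 0.176 [0.6589 0.0721 0.0972] [0.6608 0.0671 0.0967]
242 [175  36  32] 0.176 [0.6594 0.0721 0.0999] [0.6605 0.0672 0.0996]
247 [238  54  45] 0.188 [0.6721 0.0721 0.0995] [0.672  0.0669 0.0996]
252 [25 28 30] 0.152 [0.6384 0.072  0.1102] [0.639  0.0678 0.11  ]
257 [30 30 31] 0.148 [0.6347 0.072  0.1133] [0.6346 0.068  0.1133]
262 [33 31 33] 0.145 [0.6325 0.072  0.116 ] [0.6314 0.0681 0.1163]
267 [31 28 30] 0.139 [0.6273 0.072  0.1192] [0.627  0.0682 0.1193]
272 [31 28 31] 0.136 [0.6254 0.072  0.1217] [0.6248 0.0683 0.1217]
277 [32 31 33] 0.131 [0.6215 0.072  0.1243] [0.6217 0.0684 0.1243]
282 [32 31 32] 0.129 [0.6199 0.072  0.1265] [0.6191 0.0685 0.1266]
287 [32 30 33] 0.126 [0.6174 0.072  0.1288] [0.6186 0.0685 0.1286]
292 [43 40 43] 0.124 [0.6157 0.072  0.1308] [0.6155 0.0686 0.1309]
297 [44 42 45] 0.124 [0.6165 0.072  0.1326] [0.6103 0.0688 0.1332]
```

View pics/c4.png

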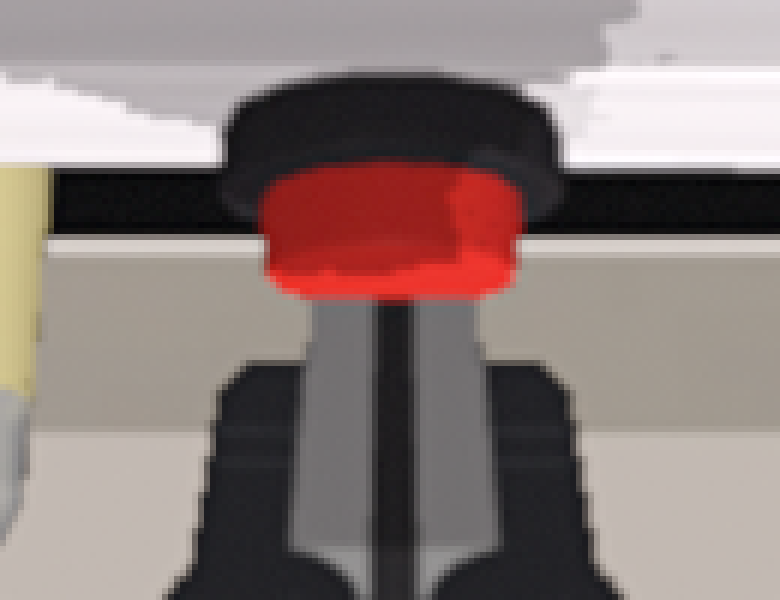

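The red button top hides no finger, and the finger surface's depth ends around (0.64, 0.11). The real fingertips look about 30 mm short of the reported TCP, so I'll check in the fixed cameras.

```bash
python3 - <<'E'
from h import *
s=robot.get_state(); p=s['position']; R=cv2.Rodrigues(s['orientation'])[0]
shot('scene','s5'); shot('side','d5')
for n,f in(('scene','s5'),('side','d5')):
    print(n,[(k,proj(n,p-R[:,2]*k)[0].tolist()) for k in(0,.03,.08)])
a=cv2.resize(cv2.imread('pics/s5.png')[150:270,170:320],(600,480),interpolation=3)
b=cv2.resize(cv2.imread('pics/d5.png')[160:280,270:320+100][:,:],(400,480),interpolation=3)
cv2.imwrite('pics/c5.png',cv2.resize(np.hstack([a,b]),(800,384)))
E
```

```text
scene [(0, [262.8, 197.1]), (0.03, [256.8, 197.9]), (0.08, [246.0, 199.4])]
side [(0, [319.9, 243.0]), (0.03, [333.5, 233.5]), (0.08, [357.3, 217.1])]
```

View pics/c5.png

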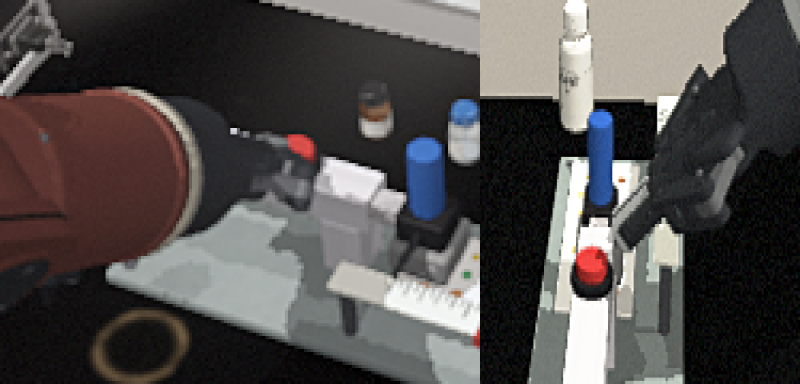

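The side view puts the fingertip at (333,235), which is exactly 30 mm behind the reported TCP along the fingers. I'll work with that offset: forward 20 mm, then down.

>>> move_arm:
  targets:
    - {"rx": 0,"ry": 0,"rz": 0,"tx": 0.01,"ty": 0,"tz": 0,"grip": 0}
    - {"rx": 0,"ry": 0,"rz": 0,"tx": 0.01,"ty": 0,"tz": 0,"grip": 0}
    - {"rx": 0,"ry": 0,"rz": 0,"tx": 0,"ty": 0,"tz": -0.002,"grip": 0}
    - {"rx": 0,"ry": 0,"rz": 0,"tx": 0,"ty": 0,"tz": -0.002,"grip": 0}
    - {"rx": 0,"ry": 0,"rz": 0,"tx": 0,"ty": 0,"tz": -0.002,"grip": 0}
    - {"rx": 0,"ry": 0,"rz": 0,"tx": 0,"ty": 0,"tz": -0.002,"grip": 0}
    - {"rx": 0,"ry": 0,"rz": 0,"tx": 0,"ty": 0,"tz": -0.001,"grip": 0}
    - {"rx": 0,"ry": 0,"rz": 0,"tx": 0,"ty": 0,"tz": 0,"grip": 0}

```text
time: 6.85
position: [0.6939, 0.0733, 0.0847]
orientation: [-0.001, 2.287, -0.0]
wrist_force: [-1.2, 0.2, 0.8]
gripper_width: -0.0
gripper_force: 0.5
```

```bash
python3 - <<'E'
from h import *
s=robot.get_state(); print(s['position'],s['wrist_force'],s['joint_positions'])
shot('wrist','w6'); print('blue',blob('w6','blue'),'red',blob('w6','red'))
E
```

```text
[0.69394309 0.07330975 0.08466249] [-1.23475381  0.2336067   0.80660493] [-0.8184001   0.16892588  0.56179551  2.30588211  2.34060685  0.19145232
 -1.02064401]
blue [([99, 214, 66, 113, 5216], [132.0, 270.9]), ([194, 306, 31, 19, 284], [204.8, 312.4])] red [([291, 233, 48, 23, 767], [314.7, 242.4])]
```

>>> move_arm:
  targets:
    - {"rx": 0,"ry": 0,"rz": 0,"tx": 0,"ty": 0,"tz": -0.001,"grip": 0}
    - {"rx": 0,"ry": 0,"rz": 0,"tx": 0,"ty": 0,"tz": -0.001,"grip": 0}
    - {"rx": 0,"ry": 0,"rz": 0,"tx": 0,"ty": 0,"tz": -0.001,"grip": 0}
    - {"rx": 0,"ry": 0,"rz": 0,"tx": 0,"ty": 0,"tz": -0.001,"grip": 0}
    - {"rx": 0,"ry": 0,"rz": 0,"tx": 0,"ty": 0,"tz": -0.001,"grip": 0}
    - {"rx": 0,"ry": 0,"rz": 0,"tx": 0,"ty": 0,"tz": -0.001,"grip": 0}
    - {"rx": 0,"ry": 0,"rz": 0,"tx": 0,"ty": 0,"tz": 0,"grip": 0}
    - {"rx": 0,"ry": 0,"rz": 0,"tx": 0,"ty": 0,"tz": 0,"grip": 0}

```text
time: 7.7
position: [0.6942, 0.0733, 0.0789]
orientation: [-0.0, 2.286, -0.0]
wrist_force: [-2.5, -0.9, 4.2]
gripper_width: 0.0004
gripper_force: 2.0
```

```bash
python3 - <<'E'
from h import *
s=robot.get_state(); print(s['position'],s['wrist_force'],s['joint_positions'])
shot('wrist','w7'); print('blue',blob('w7','blue'),'red',blob('w7','red'))
E
```

```text
[0.69424813 0.07330181 0.07893664] [-2.54419025 -0.94750368  4.16836187] [-0.78186951  0.18148311  0.52381614  2.30687074  2.38902976  0.20314171
 -1.07223831]
blue [([53, 224, 73, 113, 5513], [89.7, 282.0]), ([194, 312, 21, 13, 150], [201.6, 316.1])] red [([291, 245, 48, 10, 238], [314.7, 248.7])]
```

The boom has sprung out: the knob moved about 42 px, roughly 25 mm. Next I'll lift, tilt a little more (away from the wrist singularity), shift over the knob and open.

>>> move_arm:
  targets:
    - {"rx": 0,"ry": 0,"rz": 0,"tx": 0,"ty": 0,"tz": 0.015,"grip": 0}
    - {"rx": 0,"ry": -1,"rz": 0,"tx": 0,"ty": 0,"tz": 0.02,"grip": 0}
    - {"rx": 0,"ry": -1,"rz": 0,"tx": 0,"ty": 0,"tz": 0.015,"grip": 0}
    - {"rx": 0,"ry": -1,"rz": 0,"tx": 0,"ty": 0,"tz": 0.015,"grip": 0}
    - {"rx": 0,"ry": -1,"rz": 0,"tx": 0,"ty": -0.02,"tz": 0,"grip": 0.07}
    - {"rx": 0,"ry": -1,"rz": 0,"tx": 0,"ty": -0.02,"tz": 0,"grip": 0.07}
    - {"rx": 0,"ry": -1,"rz": 0,"tx": 0,"ty": -0.02,"tz": 0,"grip": 0.07}
    - {"rx": 0,"ry": 0,"rz": 0,"tx": 0,"ty": -0.02,"tz": 0,"grip": 0.07}

```text
time: 8.55
position: [0.6936, -0.0012, 0.143]
orientation: [-0.001, 2.187, -0.001]
wrist_force: [0.8, -0.1, 0.0]
gripper_width: 0.0579
gripper_force: 0.0
```

```bash
python3 st.py
```

```text
time 8.55
joint_positions [-0.8867  0.0187  0.7941  2.3641  2.7919  0.1988 -1.2907]
position [ 0.6936 -0.0012  0.143 ]
wrist_force [ 0.81   -0.1072  0.0497]
gripper_width 0.0579
gripper_force 0.0
[[-0.578 -0.001  0.816]
 [-0.001  1.     0.   ]
 [-0.816 -0.001 -0.578]]
[[-0.8867, 0.0187, 0.7941, 2.3641, 2.7919, 0.1988, -1.2907], [0.6936, -0.0012, 0.143], [-0.0014, 2.1874, -0.0007]]
[[0.002, 0.002, 0.25], [0.024, -0.005, 0.733], [0.368, -0.002, 0.376], [0.687, -0.001, 0.143]]
```

>>> move_arm:
  targets:
    - {"rx": 0,"ry": 0,"rz": 0,"tx": 0,"ty": -0.01,"tz": 0,"grip": 0.07}
    - {"rx": 0,"ry": 0,"rz": 0,"tx": 0,"ty": -0.01,"tz": 0,"grip": 0.07}
    - {"rx": 0,"ry": 0,"rz": 0,"tx": 0,"ty": -0.01,"tz": 0,"grip": 0.07}
    - {"rx": 0,"ry": 0,"rz": 0,"tx": 0,"ty": -0.01,"tz": 0,"grip": 0.07}
    - {"rx": 0,"ry": 0,"rz": 0,"tx": 0,"ty": 0,"tz": 0,"grip": 0.07}
    - {"rx": 0,"ry": 0,"rz": 0,"tx": 0,"ty": 0,"tz": 0,"grip": 0.07}
    - {"rx": 0,"ry": 0,"rz": 0,"tx": 0,"ty": 0,"tz": 0,"grip": 0.07}
    - {"rx": 0,"ry": 0,"rz": 0,"tx": 0,"ty": 0,"tz": 0,"grip": 0.07}

```text
time: 9.35
position: [0.6945, -0.0404, 0.1441]
orientation: [-0.001, 2.186, -0.001]
wrist_force: [-1.0, 0.7, -0.5]
gripper_width: 0.0699
gripper_force: 0.0
```

```bash
python3 - <<'E'
from h import *
s=robot.get_state(); print(s['position'],s['joint_positions'].round(3),s['gripper_width'])
shot('wrist','w8'); shot('side','d8'); print('blue',blob('w8','blue'),'red',blob('w8','red')); print('side blue',blob('d8','blue'))
cv2.imwrite('pics/c8.png',cv2.imread('pics/w8.png'))
E
```

```text
[ 0.69453077 -0.04043779  0.14406825] [-0.76   0.026  0.773  2.357  3.253  0.191 -1.687] 0.06989456691242057
blue [([301, 112, 40, 102, 3752], [320.9, 162.8]), ([354, 143, 22, 16, 304], [364.7, 150.0]), ([301, 235, 39, 24, 868], [320.2, 246.2])] red [([185, 0, 19, 19, 237], [194.0, 8.8]), ([204, 0, 21, 20, 303], [214.2, 9.0]), ([491, 130, 49, 25, 909], [515.1, 142.2])]
side blue [([197, 183, 28, 23, 497], [211.1, 194.2]), ([321, 190, 12, 29, 311], [326.8, 203.9]), ([255, 241, 10, 8, 59], [259.3, 244.6])]
```

View pics/c8.png

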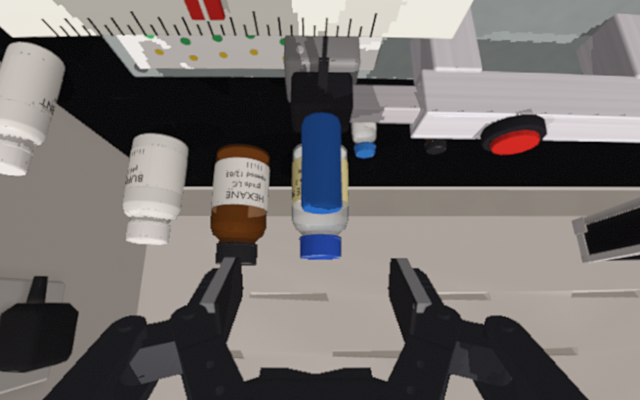

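The wrist view shows the knob centred between the open fingers at u=321, the clip line at (204,9) and the pointer at (324,35). Now I'll compute the pull.

```bash
python3 - <<'E'
from h import *
f='w8'
im=np.load('pics/w8.npz')['im'].astype(int)
r=im[5]; print('clip row5',[(u,r[u].tolist()) for u in range(180,230,1) if r[u].min()>120 or u in(184,186,224,226)][:20])
for v in(36,45,55): print('ptr',v,[u for u in range(305,345) if im[v,u].max()<60])
cl=atz('wrist',(204,9),.070,f); pt=atz('wrist',(324,40),.072,f); print('line',cl,'ptr',pt)
kd=[atd('wrist',(321,v),f).round(4).tolist() for v in(130,160,190,205)]; print('knob surf',kd)
print('button',atd('wrist',(515,147),f),atz('wrist',(515,146),.0945,f))
# sleeve lower front edge
print('sleeve edge',[atd('wrist',u,f).round(4).tolist() for u in((430,90),(470,92),(560,97),(620,100))])
E
```

```text
clip row5 [(180, [174, 170, 160]), (181, [175, 170, 161]), (182, [175, 170, 161]), (183, [175, 172, 163]), (184, [174, 170, 160]), (185, [163, 145, 136]), (186, [149, 90, 84]), (200, [163, 134, 126]), (201, [174, 170, 160]), (202, [176, 174, 165]), (203, [171, 166, 157]), (204, [157, 132, 124]), (223, [141, 135, 127]), (224, [145, 142, 134]), (225, [145, 142, 133]), (226, [144, 139, 131]), (227, [150, 145, 137]), (228, [167, 163, 153]), (229, [175, 171, 161])]
ptr 36 [325]
ptr 45 [323, 324, 325, 326]
ptr 55 [323, 324, 325]
line [ 0.60242208 -0.08484769  0.07      ] ptr [ 0.61680203 -0.03789115  0.072     ]
knob surf [[0.6587, -0.0385, 0.0923], [0.657, -0.0386, 0.1102], [0.6575, -0.0387, 0.1261], [0.6593, -0.0387, 0.1333]]
button [0.67141024 0.07289252 0.09548154] [0.67213916 0.0735075  0.0945    ]
sleeve edge [[0.6554, 0.0209, 0.0695], [0.6558, 0.043, 0.0702], [0.6566, 0.0943, 0.0719], [0.6562, 0.1292, 0.0732]]
```

>>> move_arm:
  targets:
    - {"rx": 0,"ry": 0,"rz": 0,"tx": 0.003,"ty": 0.001,"tz": -0.012,"grip": 0.07}
    - {"rx": 0,"ry": 0,"rz": 0,"tx": 0.003,"ty": 0,"tz": -0.012,"grip": 0.07}
    - {"rx": 0,"ry": 0,"rz": 0,"tx": 0.003,"ty": 0,"tz": -0.012,"grip": 0.07}
    - {"rx": 0,"ry": 0,"rz": 0,"tx": 0.003,"ty": 0,"tz": -0.012,"grip": 0.07}
    - {"rx": 0,"ry": 0,"rz": 0,"tx": 0.002,"ty": 0,"tz": -0.007,"grip": 0.07}
    - {"rx": 0,"ry": 0,"rz": 0,"tx": 0,"ty": 0,"tz": 0,"grip": 0.07}
    - {"rx": 0,"ry": 0,"rz": 0,"tx": 0,"ty": 0,"tz": 0,"grip": 0.045}
    - {"rx": 0,"ry": 0,"rz": 0,"tx": 0,"ty": 0,"tz": 0,"grip": 0.045}

```text
time: 10.25
position: [0.7088, -0.0402, 0.0899]
orientation: [0.0, 2.185, -0.001]
wrist_force: [-0.2, -0.0, 0.2]
gripper_width: 0.0451
gripper_force: 0.0
```

```bash
python3 - <<'E'
from h import *
s=robot.get_state(); print(s['position'],s['joint_positions'].round(3),s['gripper_width'],s['wrist_force'])
shot('wrist','w9'); shot('side','d9')
a=cv2.resize(cv2.imread('pics/w9.png'),(480,300)); b=cv2.resize(cv2.imread('pics/d9.png')[160:280,270:390],(300,300),interpolation=3)
cv2.imwrite('pics/c9.png',np.hstack([a,b]))
E
```

```text
[ 0.70879877 -0.0401776   0.08993061] [-0.654  0.228  0.694  2.353  3.436  0.366 -1.95 ] 0.04505325646326298 [-0.18101729 -0.04034405  0.23820657]
```

View pics/c9.png

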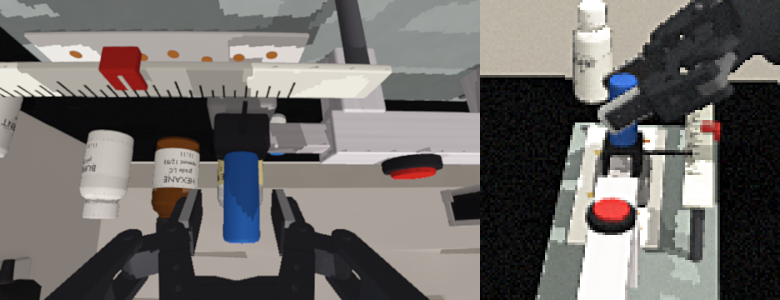

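The fingers straddle the knob (wrist view: knob at (240,195) between the pads, clip line at about (125,70)). I'll close now.

>>> move_arm:
  targets:
    - {"rx": 0,"ry": 0,"rz": 0,"tx": 0,"ty": 0,"tz": 0,"grip": 0.03}
    - {"rx": 0,"ry": 0,"rz": 0,"tx": 0,"ty": 0,"tz": 0,"grip": 0.015}
    - {"rx": 0,"ry": 0,"rz": 0,"tx": 0,"ty": 0,"tz": 0,"grip": 0.01}
    - {"rx": 0,"ry": 0,"rz": 0,"tx": 0,"ty": 0,"tz": 0,"grip": 0.01}
    - {"rx": 0,"ry": 0,"rz": 0,"tx": 0,"ty": 0,"tz": 0,"grip": 0.01}
    - {"rx": 0,"ry": 0,"rz": 0,"tx": 0,"ty": 0,"tz": 0,"grip": 0.01}
    - {"rx": 0,"ry": 0,"rz": 0,"tx": 0,"ty": 0,"tz": 0,"grip": 0.01}
    - {"rx": 0,"ry": 0,"rz": 0,"tx": 0,"ty": 0,"tz": 0,"grip": 0.01}
  force: 40

```text
time: 11.15
position: [0.7086, -0.0399, 0.0897]
orientation: [0.0, 2.185, -0.0]
wrist_force: [-6.5, 1.6, 6.1]
gripper_width: 0.0208
gripper_force: 38.7
```

```bash
cat > m.py <<'E'
import sys
from h import *
f=sys.argv[1]; s=robot.get_state(); print(s['position'].round(4),s['joint_positions'].round(3),s['gripper_width'].round(4),s['gripper_force'],s['wrist_force'].round(2))
im,d=shot('wrist',f); q=proj('wrist',[[.611,-.0855,.07],[.617,s['position'][1]+.0015,.072]],f); print(q)
u0,v0=q[1].astype(int); I=im.astype(int)
for v in range(v0-8,v0+14,4): print('ptr',v,[u for u in range(u0-25,u0+25) if 0<=v<400 and 0<=u<640 and I[v,u].max()<60])
print('red',blob(f,'red'))
u0,v0=q[0].astype(int)
for v in range(v0-24,v0+16,4):
    if 0<=v<400: print('clip',v,[(u,I[v,u].tolist()) for u in range(u0-12,u0+13) if I[v,u,0]>90 and I[v,u,1]<.5*I[v,u,0]][::4], [u for u in range(u0-14,u0+14) if I[v,u].min()>110])
E
python3 m.py w10
```

```text
Traceback (most recent call last):
  File "m.py", line 3, in <module>
    f=sys.argv[1]; s=robot.get_state(); print(s['position'].round(4),s['joint_positions'].round(3),s['gripper_width'].round(4),s['gripper_force'],s['wrist_force'].round(2))
                                                                                                   ^^^^^^^^^^^^^^^^^^^^^^^^
AttributeError: 'float' object has no attribute 'round'
```

>>> move_arm:
  targets:
    - {"rx": 0,"ry": 0,"rz": 0,"tx": 0,"ty": -0.004,"tz": 0,"grip": 0.01}
    - {"rx": 0,"ry": 0,"rz": 0,"tx": 0,"ty": -0.008,"tz": 0,"grip": 0.01}
    - {"rx": 0,"ry": 0,"rz": 0,"tx": 0,"ty": -0.008,"tz": 0,"grip": 0.01}
    - {"rx": 0,"ry": 0,"rz": 0,"tx": 0,"ty": -0.008,"tz": 0,"grip": 0.01}
    - {"rx": 0,"ry": 0,"rz": 0,"tx": 0,"ty": -0.008,"tz": 0,"grip": 0.01}
    - {"rx": 0,"ry": 0,"rz": 0,"tx": 0,"ty": -0.006,"tz": 0,"grip": 0.01}
    - {"rx": 0,"ry": 0,"rz": 0,"tx": 0,"ty": 0,"tz": 0,"grip": 0.01}
    - {"rx": 0,"ry": 0,"rz": 0,"tx": 0,"ty": 0,"tz": 0,"grip": 0.01}

```text
time: 11.95
position: [0.708, -0.0829, 0.0896]
orientation: [0.002, 2.185, -0.001]
wrist_force: [-16.6, 0.5, 13.2]
gripper_width: 0.0205
gripper_force: 39.8
```

```bash
sed -i "s/s\['gripper_width'\].round(4)/s['gripper_width']/" m.py; python3 m.py w11
python3 -c "
import cv2
a=cv2.imread('pics/w11.png')[60:180,200:440]; cv2.imwrite('pics/c11.png',cv2.resize(a,(800,400),interpolation=3))"
```

```text
[ 0.708  -0.0829  0.0896] [-0.497  0.233  0.643  2.339  3.64   0.399 -2.075] 0.020495487107458223 39.813101572799496 [-16.57   0.46  13.19]
[[310.2 127.8]
 [322.7 141.9]]
ptr 133 []
ptr 137 [315, 316, 317, 318, 319, 320, 321]
ptr 141 [315, 316, 317, 318, 319, 320, 321]
ptr 145 [315, 316, 317, 318, 319, 320]
ptr 149 [315, 316, 317, 318, 319, 320]
ptr 153 [297, 298, 299, 300, 301, 302, 303, 304, 305, 306, 307, 308, 309, 310, 311, 312, 313, 314, 315, 316, 317, 318, 319, 320, 321, 322, 323, 324, 325, 326, 327, 328, 329, 330, 331, 332, 333, 334, 335, 336, 337, 338, 339, 340, 341, 342, 343, 344, 345, 346]
red [([287, 64, 49, 58, 2515], [310.9, 90.6]), ([601, 224, 39, 15, 429], [622.1, 232.2])]
clip 103 [(298, [117, 23, 20]), (302, [118, 21, 19]), (306, [117, 20, 17]), (317, [117, 20, 18]), (321, [119, 23, 18])] [309, 310, 311, 312]
clip 107 [(298, [120, 21, 20]), (302, [120, 22, 19]), (306, [120, 17, 15]), (317, [120, 21, 19]), (321, [120, 22, 19])] [309, 310, 311, 312, 313]
clip 111 [(298, [119, 20, 18]), (302, [120, 22, 19]), (306, [118, 16, 14]), (317, [120, 22, 20]), (321, [119, 20, 17])] [309, 310, 311, 312, 313]
clip 115 [(298, [118, 19, 16]), (302, [119, 20, 18]), (306, [118, 16, 15]), (317, [119, 19, 18]), (321, [119, 21, 21])] [309, 310, 311, 312, 313]
clip 119 [(298, [117, 19, 14]), (302, [118, 18, 16]), (306, [117, 15, 13]), (317, [119, 19, 18]), (321, [119, 19, 16])] [309, 310, 311, 312, 313]
clip 123 [] [296, 297, 298, 299, 300, 301, 302, 303, 304, 308, 309, 310, 311, 312, 313, 314, 315, 316, 317, 318, 323]
clip 127 [] [296, 297, 298, 299, 300, 301, 302, 303, 304, 308, 309, 310, 311, 312, 313, 314, 315, 316, 317, 318, 323]
clip 131 [] []
clip 135 [] []
clip 139 [] []
```

View pics/c11.png

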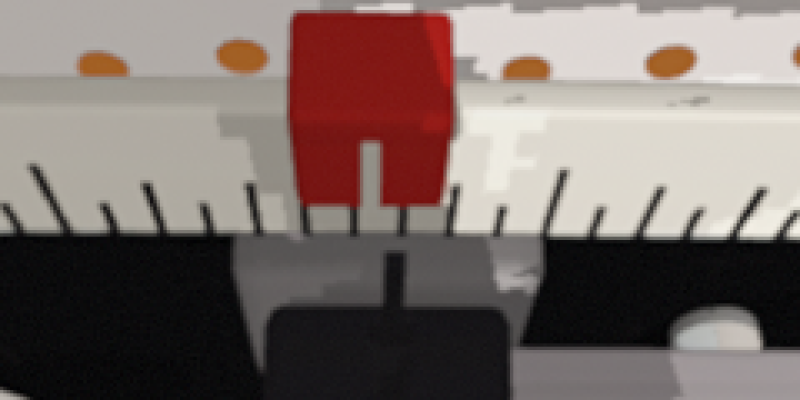

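The pointer is at u≈318 and the line at u≈311, at about 3.4 px/mm, so roughly 2 mm remains. I'll pull that and ease back in x to relieve the side load.

>>> move_arm:
  targets:
    - {"rx": 0,"ry": 0,"rz": 0,"tx": -0.0005,"ty": -0.001,"tz": 0.0003,"grip": 0.01}
    - {"rx": 0,"ry": 0,"rz": 0,"tx": -0.0005,"ty": -0.001,"tz": 0.0003,"grip": 0.01}
    - {"rx": 0,"ry": 0,"rz": 0,"tx": 0,"ty": 0,"tz": 0,"grip": 0.01}
    - {"rx": 0,"ry": 0,"rz": 0,"tx": 0,"ty": 0,"tz": 0,"grip": 0.01}
    - {"rx": 0,"ry": 0,"rz": 0,"tx": 0,"ty": 0,"tz": 0,"grip": 0.01}
    - {"rx": 0,"ry": 0,"rz": 0,"tx": 0,"ty": 0,"tz": 0,"grip": 0.01}
    - {"rx": 0,"ry": 0,"rz": 0,"tx": 0,"ty": 0,"tz": 0,"grip": 0.01}
    - {"rx": 0,"ry": 0,"rz": 0,"tx": 0,"ty": 0,"tz": 0,"grip": 0.01}

```text
time: 12.8
position: [0.7076, -0.084, 0.0898]
orientation: [-0.0, 2.186, -0.001]
wrist_force: [3.0, 3.9, -2.1]
gripper_width: 0.0208
gripper_force: 40.0
```

```bash
python3 m.py w12 | grep -v "clip 1[2-9]"; python3 - <<'E'
from h import *
for f,a,b in(('w11',(311,118),(318,139)),): print(atz('wrist',a,.07,f),atz('wrist',b,.072,f))
E
```

```text
[ 0.7076 -0.084   0.0898] [-0.492  0.232  0.642  2.338  3.649  0.398 -2.079] 0.020817586466288035 40.04712727270089 [ 3.03  3.95 -2.15]
[[314.2 127.8]
 [323.1 141.8]]
ptr 133 []
ptr 137 [316, 317, 318, 319, 320, 321]
ptr 141 [316, 317, 318, 319, 320, 321]
ptr 145 [316, 317, 318, 319, 320, 321]
ptr 149 [315, 316, 317, 318, 319, 320, 321]
ptr 153 [298, 299, 300, 301, 302, 303, 304, 305, 306, 307, 308, 309, 310, 311, 312, 313, 314, 315, 316, 317, 318, 319, 320, 321, 322, 323, 324, 325, 326, 327, 328, 329, 330, 331, 332, 333, 334, 335, 336, 337, 338, 339, 340, 341, 342, 343, 344, 345, 346, 347]
red [([292, 64, 49, 58, 2472], [315.6, 90.7]), ([602, 225, 38, 14, 409], [622.8, 232.4])]
clip 103 [(302, [119, 26, 23]), (306, [118, 21, 19]), (310, [117, 21, 19]), (320, [117, 18, 15]), (324, [119, 22, 19])] [314, 315, 316, 317]
clip 107 [(302, [120, 21, 18]), (306, [120, 21, 20]), (310, [121, 22, 21]), (321, [120, 21, 17]), (325, [121, 25, 21])] [314, 315, 316, 317, 318]
clip 111 [(302, [120, 24, 21]), (306, [119, 20, 17]), (310, [119, 20, 18]), (321, [120, 23, 19]), (325, [120, 22, 20])] [314, 315, 316, 317]
clip 115 [(302, [119, 20, 18]), (306, [120, 24, 22]), (310, [119, 19, 16]), (321, [119, 20, 17]), (325, [119, 21, 20])] [314, 315, 316, 317]
clip 119 [(302, [118, 20, 17]), (306, [117, 17, 18]), (310, [118, 16, 15]), (321, [118, 18, 15]), (325, [120, 22, 19])] [314, 315, 316, 317]
[ 0.60491478 -0.08516796  0.07      ] [ 0.61486033 -0.08297767  0.072     ]
```

>>> move_arm:
  targets:
    - {"rx": 0,"ry": 0,"rz": 0,"tx": 0,"ty": -0.001,"tz": 0,"grip": 0.01}
    - {"rx": 0,"ry": 0,"rz": 0,"tx": 0,"ty": 0,"tz": 0,"grip": 0.01}
    - {"rx": 0,"ry": 0,"rz": 0,"tx": 0,"ty": 0,"tz": 0,"grip": 0.01}
    - {"rx": 0,"ry": 0,"rz": 0,"tx": 0,"ty": 0,"tz": 0,"grip": 0.01}
    - {"rx": 0,"ry": 0,"rz": 0,"tx": 0,"ty": 0,"tz": 0,"grip": 0.01}
    - {"rx": 0,"ry": 0,"rz": 0,"tx": 0,"ty": 0,"tz": 0,"grip": 0.01}
    - {"rx": 0,"ry": 0,"rz": 0,"tx": 0,"ty": 0,"tz": 0,"grip": 0.01}
    - {"rx": 0,"ry": 0,"rz": 0,"tx": 0,"ty": 0,"tz": 0,"grip": 0.01}

```text
time: 13.65
position: [0.7076, -0.0852, 0.0898]
orientation: [-0.0, 2.186, -0.001]
wrist_force: [3.4, 3.9, -3.4]
gripper_width: 0.0207
gripper_force: 40.0
```

```bash
python3 m.py w13 | grep -E "^\[|ptr 141|clip 111"; python3 -c "
from h import *
print(robot.get_state()['joint_velocities'].round(4)); print(robot.finish_job())"
```

```text
[ 0.7076 -0.0852  0.0898] [-0.489  0.232  0.641  2.338  3.654  0.399 -2.082] 0.020705906010574496 40.02993706026018 [ 3.38  3.88 -3.37]
[[317.9 127.9]
ptr 141 [316, 317, 318, 319, 320, 321]
clip 111 [(305, [119, 21, 18]), (309, [119, 19, 17]), (313, [119, 22, 20]), (323, [121, 49, 45]), (327, [120, 22, 20])] [318, 319, 320, 321]
[ 0.0004 -0.0004 -0.0005  0.0001  0.0021  0.0001  0.0006]
the job is handed in; nothing more can be done
None
```

The job is handed in: the lock is released, and the boom is held steady by its blue knob with the pointer about 0.3 mm from the clip's line in the last wrist image, at 13.7 s of the 42 s limit; the verdict itself was not shown.

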